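# Tip the offcut tray into the scrap bin

### The arm

A 6-joint arm with a two-finger parallel gripper is mounted at the origin on the work surface. World frame = base frame: x ahead of the robot, y to its left, z up, the work surface at z = 0. Lengths are in m, angles in rad, forces in N, time in s.
With the tool pointing down it reaches from about 0.35 to 0.975 m from the base axis. Payload 4.9 kg.
Tool frame: the origin (TCP) lies at the very end of the fingers, on their centre line; the grasp point (between the pads) lies 19 mm behind it (ctrl.tcp_to_grasp is the z of the grasp point in the tool frame, in m); z points along the fingers, y is the line along which they close (so a half turn about z gives the same grasp; the last joint's range is limited). The gripper opens to 85 mm and grips with 20 to 120 N. Pads are 22 mm wide; open, the fingers measure 114 mm over their backs; the gripper's body (76 mm by 85 mm) begins 54 mm behind the grasp point. The pads swing forward as they close: fully open they stand 13 mm farther back than shut.
Start: joints at [-1.419, 0.053, 1.613, -0, 1.476, -0.119], TCP at [0.167, -0.602, 0.205] pointing down, gripper open.
Joint ranges: [-3.01, 3.01], [-1.01, 2.22], [0.06, 2.58], [-1.02, 4.17], [0.09, 2.62], [-3.14, 3.14]. Speed limits (rad/s): [2.57, 2.57, 3.14, 3.14, 3.14, 3.14].

### API

Orientations are given as a rotation vector (axis times angle).
In Python, from station import ctrl, eyes, job, nets gives the robot as it stands. The module is installed in compiled form; this text tells all that it offers.
- The arm moves only by the tool jog_arm, never from a script. Its argument "commands" is one flat list of numbers, 7 for each row, row after row: the shift along the tool's x, y, z each as a share of 0.06 m, from -1 to 1, then the turn, a rotation vector about the tool's x, y, z each as a share of 0.1 rad, from -1 to 1, then the finger opening in mm, from 0 to 85.4. In form: [x, y, z, ax, ay, az, grip, x, y, z, ax, ay, az, grip, ...]. A call has 1 to 20 rows; each row shifts and turns the commanded pose from where the row before left it, along the tool's axes as they then stand; what a row does not reach is not made up. A row lasts 1/8 s, in which the tool goes at most 62.5 mm and 10.7 degrees, less where a joint would pass 70% of its speed; a pose out of reach is approached as far as the arm can. A call with a number of a shift or a turn outside -1 to 1 is refused whole. A call with a gripper value outside its range is refused whole. The fingers move at their own pace and stop on an object; "newtons" is the grip in N (left out, the last holds). Time passes only in rows, so rows that do not move let the fingers close. It gives the time, the measured TCP pose, the force, the opening and the grip force at its end, in the units of the state.
- ctrl.get_obs(): the state, without advancing time (a new reading comes with each control period).
- eyes.get_image(name): name is "scene" or "top" or "wrist"; returns a dict with "image" (400x640x3 uint8, red, green, blue), "z_map" (400x640 float32, m along the optical axis (not along the pixel's ray), 0 where there is no reading), "K" (3x3 intrinsics, pixels), "cam_to_world" (4x4, takes a point from camera to world coordinates). Camera axes: x right, y up, looking along -z (the intrinsics and any distortion apply to the point x, -y, -z); pixel columns grow to the right and rows downward; lengths in m; the calibration is good to about 2 mm. The wrist camera is an equidistant fisheye: a pixel r from the principal point sees the ray r / f radians off the axis. A picture is of the moment at which its call begins.
- job.finish_job(): hands the job in; it is judged then, once.
Trained networks look in the newest picture that a camera, given by its name, has taken for a name from the list of things; names that differ only in an ending like _2 or _b are one class to them, and where a whole thing is asked for, a point or a joint stands for the part that bears it (a point fixed in the world has none). Each returns a list of dicts, best first, with "p" (0 to 1); they miss things now and then, are a little off and sometimes report something else, mostly with a low value. They report only what shows in the picture. A call takes as long as a camera call.
- nets.silhouettes(camera, name): "mask" (400x640 bool, what is visible of it) and "bbox" ([left, top, right, bottom] in pixels, round what is visible of it).
The state is a dict: "t": time; "q": joint angles; "dq": joint speeds; "effort": joint torques, N m; "tool_pos": TCP position; "tool_rot": TCP orientation; "contact_force": force on the tool from outside, world axes, zero at the start; "wrist_torque": the same for the moment, N m; "opening": finger opening in m; "grip_force": force on a finger pad.
Only numpy, scipy, OpenCV 4.12 (cv2) and the standard library are available. Lean on these libraries where they do the work, as an engineer would, in place of code of your own. Each camera call takes 0.05 s, during which the arm holds its last target. There are 200 camera calls.

### The job

Clear up the metal offcuts: first take the orange-handled file that was left lying across the green scrap bin and lay it in the white outlined place on the blue tool mat, parallel to the yellow-handled file and the same way round. Then lift the steel tray by its red bar, tip it so that all four offcuts slide off its open end into the bin (they are sharp: never touch them with the fingers), and set the empty tray back flat and square on its rubber mat. Do not drop the file or the tray, and do not disturb the tin, tape, grinder or parked file.

Things in the scene. Friction and masses are not known exactly. Their poses are not given: they have to be found in the camera images.
- bin: Green open scrap bin fixed to the bench, 240 (its x) x 160 (its y) x 80 mm high outside, walls and floor 5 mm. Origin: centre of its underside, on the bench; z up.
- tray: Loose steel offcut tray, 0.3 kg, 180 (x) x 130 (y) mm, floor 4 mm, walls 22 mm high at +x and both y sides, OPEN at its -x end, where things slide out. A rigid red bar bridges it along y at x = 0: 16 mm wide (x), 20 high, 142 long, centre 95 mm above the underside, on a 16 mm wide strap outside each side wall. Origin: centre of the underside; z up.
- tray_grip (a point): Centre of the tray's red carrying bar, 95 mm above the tray's underside; axes as the tray's (close the fingers along its x).
- tray_mouth (a point): Middle of the tray's open edge, on top of its floor: 90 mm from the tray's origin along its -x, 4 mm above its underside.
- tray_mat: Dark rubber mat fixed on the bench, 230 (x) x 180 (y) x 4 mm, on which the tray stands. Origin: centre of its underside on the bench.
- tool_mat: Blue tool mat fixed on the bench, 240 (its x) x 150 (its y) x 4 mm. The parked file lies on it along x at y about +40 mm with its blade to the mat's +x; the white outlined empty place is at y = -35 mm. Origin: centre of its underside on the bench.
- slot (a point): Centre of the white outlined empty place (214 x 40 mm, long along the mat's x) on top of the tool mat; axes as the mat's. The file's origin belongs here.
- file: The loose flat file with an orange handle, 0.08 to 0.17 kg, 200 mm long along its x, flat underneath: handle 90 x 24 x 16 mm high from x = -100 to -10 mm, steel blade 110 x 22 x 6 mm from x = -10 to +100 mm. It starts across the bin, lying on its two long rims (underside 80 mm above the bench). Origin: middle of its length, on its underside; z up.
- file_grip (a point): Where to grip the file, near its centre of mass: on the handle at x = -30 mm, 8 mm above its underside; 24 mm wide along y.
- file_tip (a point): End of the file's blade, 100 mm along +x from its origin.
- bar_offcut: Solid aluminium offcut 66 x 28 x 14 mm, 50 g. Origin: centre of its underside.
- angle_offcut: Aluminium L-section offcut 60 x 28 x 28 mm, 50 g. Origin: centre of its underside.
- tube_offcut: Aluminium square-tube offcut 62 x 28 x 28 mm, 50 g. Origin: centre of its underside.
- channel_offcut: Brass channel offcut 64 x 28 x 20 mm, 50 g. Origin: centre of its underside.
- parked_file: Bystander: a second file of the same shape with a yellow handle, already parked on the tool mat. Same axes as the other file.
- tin: Bystander: steel tin with a yellow label, 72 mm across, 105 mm high. Origin: centre of its underside.
- tape: Bystander: roll of blue masking tape lying flat near the robot, 104 mm across, 45 mm high. Origin: centre of its underside.
- grinder: Bystander: angle grinder lying along its x, 280 mm long, 110 mm wide at the disc (x = 210 mm), 68 mm high. Origin: on the bench under the end of its black handle, 10 mm from the end.

How it is judged:
By the outcome, as a careful person would: the job done as asked, in the order asked, and still so for the second after the job is handed in, with the robot touching nothing.
It also fails if it takes over 72 s, if anything falls off the work surface, if the arm or the gripper's body presses on something with over 40 N, if the wrist force passes 120 N, or if a joint passes its speed limit or range.

## Working session

There is one attempt and no reset: what is moved stays moved. The work goes in short steps, Python scripts to look and compute and a tool call to move; the robot and the scene stay as the last step left them, time stands still between calls to the robot, and variables do not carry over. Pictures are saved under pics/ and viewed, at most 10 in all, crops included, and the job is handed in when it is done.

Besides the shell and the picture viewer there is one more tool, called after "Request:" by a JSON object that holds its "op" and its "data". jog_arm: Moves the arm, as the interface text tells. Shift numbers are shares of 0.06 m and turn numbers shares of 0.1 rad, none past 1 either way. Its arguments: {"type":"object","properties":{"commands":{"type":"array","items":{"type":"number"}},"newtons":{"type":"number"}},"required":["commands"]}

```bash
mkdir -p pics; cat > h.py <<'E'
import numpy as np, cv2
from station import ctrl, eyes, job, nets
from scipy.spatial.transform import Rotation as R
def cloud(im):
    z=im["z_map"];K=im["K"];v,u=np.mgrid[0:400,0:640]
    p=np.stack([(u-K[0,2])/K[0,0]*z,-(v-K[1,2])/K[1,1]*z,-z],-1)
    T=im["cam_to_world"];w=p@T[:3,:3].T+T[:3,3];w[z<=0]=np.nan
    return w
def save(im,n): cv2.imwrite("pics/"+n,im["image"][:,:,::-1])
E
python3 - <<'E'
from h import *
for c in ["scene","top"]:
    im=eyes.get_image(c);save(im,c+".png");np.savez(c+".npz",**im)
    w=cloud(im)
    print(c,im["cam_to_world"][:3,3].round(3))
    for n in ["bin","tray","tray_mat","tool_mat","file","bar_offcut","angle_offcut","tube_offcut","channel_offcut","parked_file","tin","tape","grinder"]:
        for d in nets.silhouettes(c,n)[:2]:
            m=d["mask"]; p=w[m];p=p[~np.isnan(p[:,0])]
            if len(p)<5: print(n,'few');continue
            rr=cv2.minAreaRect(p[:,:2].astype(np.float32))
            print(n,round(d["p"],2),d["bbox"],"med",np.median(p,0).round(3),"zr",np.percentile(p[:,2],[2,98]).round(3),"rect",np.round(rr[0],3),np.round(rr[1],3),round(rr[2],1))
print(ctrl.get_obs(),ctrl.tcp_to_grasp)
E
```

```text
scene [ 1.236 -0.078  1.072]
bin 0.72 [125.0, 160.4, 220.6, 263.1] med [ 0.432 -0.381  0.012] zr [0.001 0.081] rect [ 0.442 -0.38 ] [0.247 0.16 ] 26.4
tray 0.96 [279.0, 217.0, 348.6, 293.1] med [ 0.644 -0.013  0.01 ] zr [0.004 0.111] rect [ 0.624 -0.017] [0.165 0.188] 63.2
tray_mat 0.73 [273.0, 212.8, 360.8, 304.3] med [0.691 0.019 0.003] zr [-0.001  0.008] rect [ 0.635 -0.003] [0.182 0.235] 62.9
tool_mat 0.96 [387.2, 146.4, 472.6, 217.8] med [0.444 0.366 0.003] zr [-0.002  0.009] rect [0.428 0.376] [0.252 0.161] 18.3
file 0.79 [134.1, 185.5, 202.1, 232.9] med [ 0.481 -0.384  0.089] zr [0.081 0.098] rect [ 0.44  -0.386] [0.093 0.219] 38.2
bar_offcut 0.55 [299.5, 223.7, 320.9, 249.7] med [ 0.596 -0.019  0.021] zr [0.01  0.025] rect [ 0.587 -0.017] [0.034 0.082] 64.5
bar_offcut 0.37 [131.3, 186.0, 200.8, 233.4] med [ 0.481 -0.382  0.089] zr [0.08  0.098] rect [ 0.453 -0.382] [0.107 0.198] 23.0
tube_offcut 0.68 [293.9, 247.5, 306.8, 270.4] med [ 0.653 -0.054  0.035] zr [0.009 0.04 ] rect [ 0.648 -0.054] [0.028 0.064] 74.7
channel_offcut 0.86 [311.3, 258.7, 330.4, 281.2] med [ 0.682 -0.0
[... 2857 characters left out ...]
 1.4, 'q': array([-1.41898910e+00,  5.26938963e-02,  1.61294990e+00,  4.04219726e-05,
        1.47600352e+00, -1.18977197e-01]), 'dq': array([ 1.41628132e-05,  7.73796523e-04,  8.84618237e-04,  2.81246641e-04,
       -6.71256171e-05, -2.39013112e-05]), 'effort': array([ 5.87636896e-04, -3.93673396e+01, -3.70451367e+01, -5.75533545e-05,
        5.36526877e-04, -5.00417372e-06]), 'tool_pos': array([ 0.1671994 , -0.60217771,  0.20537752]), 'tool_rot': array([-3.11278827e+00, -4.24035437e-01, -6.17904829e-05]), 'contact_force': array([-0.44653919, -0.18208882, -0.02012353]), 'wrist_torque': array([-0.00115204, -0.01767107,  0.0144825 ]), 'grip_force': 0.0, 'opening': 0.08547239536735417} -0.0187
```

View pics/top.png

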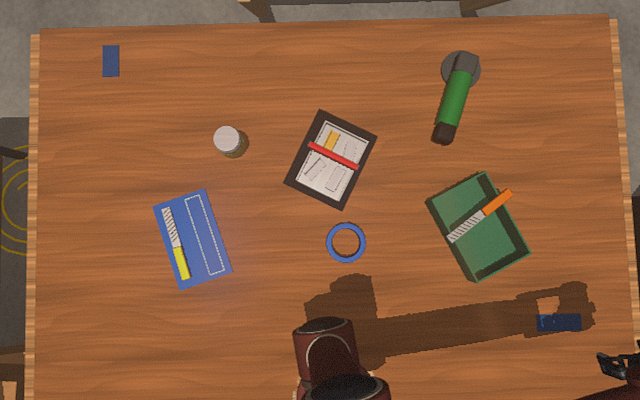

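View pics/scene.png

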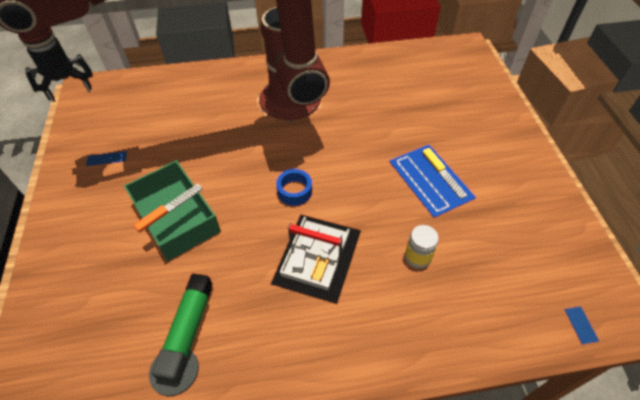

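```bash
cat > m.py <<'E'
from h import *
a=[dict(np.load(c+".npz")) for c in ["scene","top"]]
A=cv2.resize(a[0]["image"][205:305,265:365],(480,480),interpolation=cv2.INTER_CUBIC)
B=cv2.resize(a[1]["image"][105:215,275:385],(480,480),interpolation=cv2.INTER_CUBIC)[:,:310]
cv2.imwrite("pics/crop.png",np.hstack([A,B])[:,:,::-1])
def rect(n,p):
    p=p.astype(np.float32);r=cv2.minAreaRect(p[:,:2]);b=cv2.boxPoints(r)
    e=b[1]-b[0];f=b[2]-b[1];L=e if np.hypot(*e)>np.hypot(*f) else f
    print(n,len(p),np.round(r[0],4),np.round(r[1],3),"long axis deg",round(np.degrees(np.arctan2(L[1],L[0])),1),"z",np.median(p[:,2]).round(4))
for i,im in enumerate(a):
    w=cloud(im);c=im["image"].astype(int);r,g,b=c[...,0],c[...,1],c[...,2];print(i)
    x,y,z=w[...,0],w[...,1],w[...,2]
    tr=(abs(x-.637)<.13)&(abs(y)<.13)
    rect("redbar",w[tr&(z>.09)&(z<.13)])
    rect("traymat",w[tr&(abs(z-.004)<.03)&(c.max(-1)<70)])
    rect("wall",w[tr&(z>.018)&(z<.045)])
    rect("traylow",w[tr&(z>.006)&(z<.05)&(c.min(-1)>90)])
    bn=(abs(x-.439)<.2)&(abs(y+.388)<.2)
    rect("binrim",w[bn&(z>.07)&(z<.09)&(g>r+15)])
    f=bn&(z>.075)&(z<.12)&~((g>r+12)&(g>b))
    rect("file",w[f]); rect("handle",w[f&(r>b+60)]); rect("blade",w[f&(r<b+40)])
    bm=(abs(x-.434)<.17)&(abs(y-.377)<.17)
    rect("toolmat",w[bm&(b>r+50)]);rect("white",w[bm&(c.min(-1)>120)&(z<.012)])
E
python3 m.py
```

```text
0Traceback (most recent call last):
  File "m.py", line 14, in <module>
    rect("redbar",w[tr&(z>.09)&(z<.13)])
    ~~~~^^^^^^^^^^^^^^^^^^^^^^^^^^^^^^^^
  File "m.py", line 7, in rect
    p=p.astype(np.float32);r=cv2.minAreaRect(p[:,:2]);b=cv2.boxPoints(r)
                             ~~~~~~~~~~~~~~~^^^^^^^^^
cv2.error: OpenCV(4.12.0) /io/opencv/modules/imgproc/src/convhull.cpp:143: error: (-215:Assertion failed) total >= 0 && (depth == CV_32F || depth == CV_32S) in function 'convexHull'
```

View pics/crop.png

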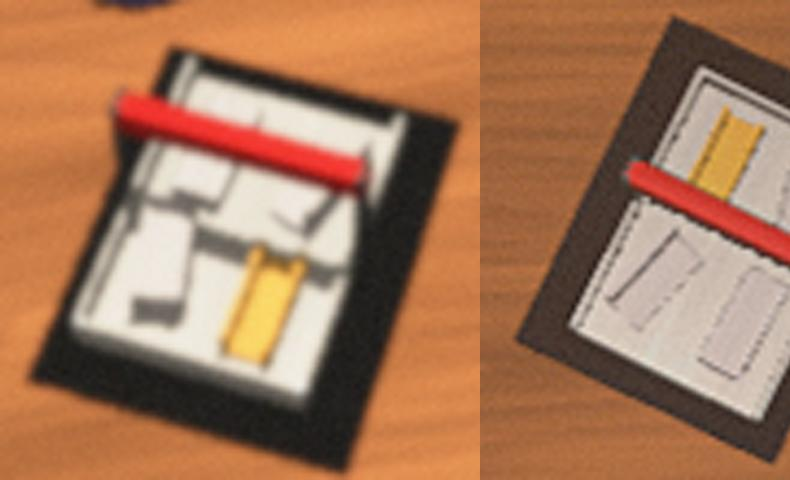

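The crop shows the tray's far edge walled (brass channel behind it) and its near edge, towards the robot, open. So the tray's +x points away from the robot.

```bash
sed -i 's/^    p=p.astype(np.float32);/    p=np.ascontiguousarray(p[~np.isnan(p[:,0])],np.float32)\n    if len(p)<5: print(n,"few");return\n    /' m.py; python3 m.py; python3 - <<'E'
from h import *
a=np.load("top.npz");w=cloud(a);print(w[145:168:4,315:356:8,2].round(3)); print(a["image"][160,325:345:4])
print(a["cam_to_world"].round(3))
E
```

```text
0
[[0.107 0.032 0.012 0.006 0.038 0.035]
 [0.108 0.108 0.024 0.01  0.032 0.035]
 [0.012 0.107 0.112 0.008 0.038 0.01 ]
 [0.006 0.01  0.111 0.108 0.039 0.011]
 [0.039 0.012 0.009 0.107 0.106 0.011]
 [0.017 0.013 0.01  0.006 0.111 0.109]]
[[198 185 172]
 [203 187 178]
 [ 78  65  62]
 [177  58  49]
 [215  65  53]]
[[-0.029  0.997 -0.076  0.444]
 [-1.    -0.028  0.005  0.046]
 [ 0.003  0.076  0.997  1.278]
 [ 0.     0.     0.     1.   ]]Traceback (most recent call last):
  File "m.py", line 16, in <module>
    rect("redbar",w[tr&(z>.09)&(z<.13)])
    ~~~~^^^^^^^^^^^^^^^^^^^^^^^^^^^^^^^^
  File "m.py", line 9, in rect
    r=cv2.minAreaRect(p[:,:2]);b=cv2.boxPoints(r)
cv2.error: OpenCV(4.12.0) /io/opencv/modules/imgproc/src/convhull.cpp:143: error: (-215:Assertion failed) total >= 0 && (depth == CV_32F || depth == CV_32S) in function 'convexHull'
```

```bash
sed -i 's/minAreaRect(p\[:,:2\])/minAreaRect(p[:,:2].copy())/' m.py; python3 m.py
```

```text
0
redbar 471 [ 0.6313 -0.0077] [0.142 0.019] long axis deg 61.4 z 0.1069
traymat 1533 [ 0.6371 -0.0036] [0.174 0.227] long axis deg -27.2 z 0.0036
wall 923 [ 0.6317 -0.0075] [0.139 0.182] long axis deg -28.4 z 0.0262
traylow 2119 [ 0.6293 -0.0098] [0.137 0.184] long axis deg -28.1 z 0.0119
binrim 592 [ 0.4421 -0.3801] [0.247 0.159] long axis deg 26.3 z 0.0782
file 764 [ 0.4437 -0.3874] [0.245 0.2  ] long axis deg 26.0 z 0.0873
handle 374 [ 0.431  -0.3825] [0.226 0.199] long axis deg 15.9 z 0.0945
blade 320 [ 0.4397 -0.3771] [0.242 0.167] long axis deg 26.4 z 0.0854
toolmat 2320 [0.4307 0.3754] [0.242 0.151] long axis deg 18.1 z 0.0034
white 625 [0.4556 0.3785] [0.213 0.294] long axis deg -0.9 z 0.0049
1
redbar 400 [ 0.6325 -0.007 ] [0.142 0.017] long axis deg 61.8 z 0.1087
traymat 1112 [ 0.6376 -0.0023] [0.177 0.226] long axis deg -27.2 z 0.0045
wall 855 [ 0.6331 -0.0075] [0.138 0.18 ] long axis deg -28.2 z 0.0263
traylow 2388 [ 0.633 -0.005] [0.133 0.183] long axis deg -28.2 z 0.0111
binrim 565 [ 0.4441 -0.3787] [0.24  0.161] long axis deg 26.5 z 0.08
file 902 [ 0.4467 -0.3853] [0.24  0.196] long axis deg 26.4 z 0.0879
handle 400 [ 0.4409 -0.4406] [0.134 0.283] long axis deg -3.1 z 0.0955
blade 480 [ 0.4418 -0.3739] [0.239 0.171] long axis deg 26.5 z 0.0856
toolmat 3668 [0.433  0.3776] [0.239 0.15 ] long axis deg 17.5 z 0.0041
white 641 [0.4333 0.3773] [0.219 0.119] long axis deg 16.5 z 0.006
```

```bash
python3 - <<'E'
from h import *
for c in ["scene","top"]:
    im=np.load(c+".npz");w=cloud(im);z=w[...,2];col=im["image"].astype(int);r,g,b=[col[...,k] for k in range(3)]
    box=(abs(w[...,0]-.44)<.16)&(abs(w[...,1]+.38)<.16)&(z>.074)&(z<.12)
    har=box&(r>g+50)&(r>b+90)
    m=np.zeros(z.shape,np.uint8)
    n,l,st,_=cv2.connectedComponentsWithStats(har.astype(np.uint8));k=1+np.argmax(st[1:,4])
    H=w[l==k]
    gr=(g>r+15)&(g>b+5)
    bl=box&~gr&(abs(r-g)<35)
    from cv2 import minAreaRect
    h=minAreaRect(H[:,:2].astype(np.float32).copy());print(c,"handle",h,np.median(H[:,2]))
    q=w[box&(~gr)]; 
    # points within 40mm of line through handle centre in its direction
    C=H[:,:2].mean(0);d=np.linalg.svd(H[:,:2]-C)[2][0]; d=d if d@np.array([-1,1])>0 else -d
    for it in range(3):
        s=(q[:,:2]-C)@d;t=(q[:,:2]-C)@np.array([-d[1],d[0]])
        kk=(abs(t)<.018)&(s>-.1)&(s<.25);P=q[kk]
        # fit
        A=np.polyfit(s[kk],t[kk],1);ang=np.arctan(A[0]);C=C+np.array([-d[1],d[0]])*A[1]
        d=R.from_euler('z',ang).as_matrix()[:2,:2]@d
    s=(P[:,:2]-C)@d;t=(P[:,:2]-C)@np.array([-d[1],d[0]])
    print("dir",np.degrees(np.arctan2(d[1],d[0])),"range",np.percentile(s,[0,1,99,100]),np.percentile(t,[1,99]))
    hs=(H[:,:2]-C)@d;print("handle s",np.percentile(hs,[0,1,99,100]),"C",C)
    e=np.percentile(s,[.3,99.7]);print("centre",C+d*e.mean(),"len",e[1]-e[0], "from handle end:",C+d*(e[0]+.1))
E
```

```text
scene handle ((0.4989839494228363, -0.4222821295261383), (0.039649587124586105, 0.08894617110490799), 34.82115936279297) 0.09503550043692821
dir 127.38865160538131 range [-0.04231767 -0.04105801  0.15566372  0.15828515] [-0.01105761  0.01464768]
handle s [-0.04231767 -0.04186259  0.04577774  0.04710829] C [ 0.50746948 -0.41891958]
centre [ 0.47228847 -0.37288584] len 0.19971664003670372 from handle end: [ 0.47220244 -0.37277327]
top handle ((0.5044358372688293, -0.4182417392730713), (0.024658843874931335, 0.09018603712320328), 36.98272705078125) 0.0959372730021324
dir 126.4420921467508 range [-0.04578787 -0.04211673  0.15213886  0.1547058 ] [-0.01125828  0.01217396]
handle s [-0.04578787 -0.04314423  0.04328049  0.0443378 ] C [ 0.50485365 -0.4169716 ]
centre [ 0.47231241 -0.37290155] len 0.1968344001006016 from handle end: [ 0.47137221 -0.37162825]
```

```bash
cat >> h.py <<'E'
def go(p,yaw=None,tilt=0,T=None):
    """remaining shift (units, tool axes) and turn (units) from measured pose to TCP p; yaw(deg)=heading of tool x; tilt(deg) about tool x"""
    o=ctrl.get_obs();r0=R.from_rotvec(o["tool_rot"]);s=r0.inv().apply(np.array(p)-o["tool_pos"])/.06
    print("t",round(o["t"],2),"pos",o["tool_pos"].round(4),"x-yaw",np.degrees(np.arctan2(*r0.as_matrix()[1::-1,0])).round(2),"zaxis",r0.as_matrix()[:,2].round(3),"q",np.degrees(o["q"]).round(0),"open",round(o["opening"],4),"F",o["contact_force"].round(1))
    print("shift units",s.round(2))
    if yaw is not None:
        rt=R.from_euler('z',yaw,degrees=True)*R.from_euler('x',180,degrees=True)*R.from_euler('x',tilt,degrees=True)
        print("turn units",((r0.inv()*rt).as_rotvec()/.1).round(2))
E
```

Request:
{"op": "jog_arm", "data": {"commands": [0.61,-0.19,0,0,0,0,60,0.61,-0.19,0,0,0,0,60,0.61,-0.19,0,0,0,0,60,0.61,-0.19,0,0,0,0,60,0.61,-0.19,0,0,0,0,60,0.61,-0.19,0,0,0,0,60,0.61,-0.19,0,0,0,0,60,0.61,-0.19,0,0,0,0,60,0.61,-0.19,0,0,0,0,60,0.61,-0.19,0,0,0,0,60], "newtons": 50}}

```text
t: 2.65
tool_pos: [0.4904, -0.3937, 0.2055]
tool_rot: [3.113, 0.424, 0.0]
contact_force: [0.5, -0.9, -0.7]
opening: 0.0601
grip_force: 0.0
```

Request:
{"op": "jog_arm", "data": {"commands": [0,0,0,0,0,-0.97,60,0,0,0,0,0,-0.97,60,0,0,0,0,0,-0.97,60,0,0,0,0,0,-0.97,60,0,0,0,0,0,-0.97,60,0,0,0,0,0,-0.97,60,0,0,0,0,0,-0.97,60,0,0,0,0,0,-0.97,60,0,0,0,0,0,-0.97,60,0,0,0,0,0,-0.97,60,0,0,0,0,0,-0.97,60,0,0,0,0,0,-0.97,60,0,0,0,0,0,-0.97,60,0,0,0,0,0,-0.97,60,0,0,0,0,0,-0.97,60,0,0,0,0,0,-0.97,60,0,0,0,0,0,-0.97,60,0,0,0,0,0,-0.97,60,0,0,0,0,0,-0.97,60,0,0,0,0,0,-0.97,60]}}

```text
t: 5.15
tool_pos: [0.4894, -0.3944, 0.2054]
tool_rot: [-1.405, -2.81, -0.0]
contact_force: [0.3, 0.2, -0.9]
opening: 0.0601
grip_force: 0.0
```

```bash
python3 - <<'E'
from h import *
go([.490,-.3965,.066],126.9)
E
```

```text
t 5.15 pos [ 0.4894 -0.3944  0.2054] x-yaw 126.86 zaxis [-0.  0. -1.] q [-46.   3.  92.   0.  85. -83.] open 0.0601 F [ 0.3  0.2 -0.9]
shift units [-0.03 -0.01  2.32]
turn units [ 0.   -0.   -0.01]
```

Request:
{"op": "jog_arm", "data": {"commands": [-0.03,0,0.5,0,0,0,60,0,0,0.5,0,0,0,60,0,0,0.5,0,0,0,60,0,0,0.5,0,0,0,60,0,0,0.32,0,0,0,60,0,0,0,0,0,0,60]}}

```text
t: 5.9
tool_pos: [0.4895, -0.395, 0.0644]
tool_rot: [-1.408, -2.805, -0.002]
contact_force: [-0.3, -0.2, 0.1]
opening: 0.0599
grip_force: 0.0
```

Request:
{"op": "jog_arm", "data": {"commands": [0,0,0,0,0,0,10,0,0,0,0,0,0,10,0,0,0,0,0,0,10,0,0,0,0,0,0,10,0,0,0,0,0,0,10,0,0,0,0,0,0,10,0,0,0,0,0,0,10,0,0,0,0,0,0,10], "newtons": 50}}

```text
t: 6.9
tool_pos: [0.4913, -0.397, 0.0684]
tool_rot: [1.408, 2.805, -0.002]
contact_force: [-1.7, 0.1, 5.6]
opening: 0.0209
grip_force: 49.1
```

Request:
{"op": "jog_arm", "data": {"commands": [0,0,-0.2,0,0,0,10,0,0,-0.3,0,0,0,10,0,0,-0.3,0,0,0,10,0,0,0,0,0,0,10,0,0,0,0,0,0,10]}}

```text
t: 7.52
tool_pos: [0.4903, -0.3958, 0.1141]
tool_rot: [-1.41, -2.807, -0.0]
contact_force: [-0.5, 0.6, -2.0]
opening: 0.0207
grip_force: 49.0
```

```bash
python3 - <<'E'
from h import *
a=eyes.get_image("wrist");b=eyes.get_image("scene");w=cloud(b)
B=cv2.resize(b["image"][120:280,80:260],(450,400))
cv2.imwrite("pics/lift.png",np.hstack([a["image"][:,145:495],B])[:,:,::-1])
go([.49,-.396,.26],126.9)
E
```

```text
t 7.62 pos [ 0.4899 -0.3954  0.1132] x-yaw 126.67 zaxis [-0.001  0.001 -1.   ] q [-46.   8.  96.   0.  76. -82.] open 0.0205 F [ 0.3  0.  -1.3]
shift units [-0.   -0.01 -2.45]
turn units [-0.   -0.02 -0.04]
```

View pics/lift.png

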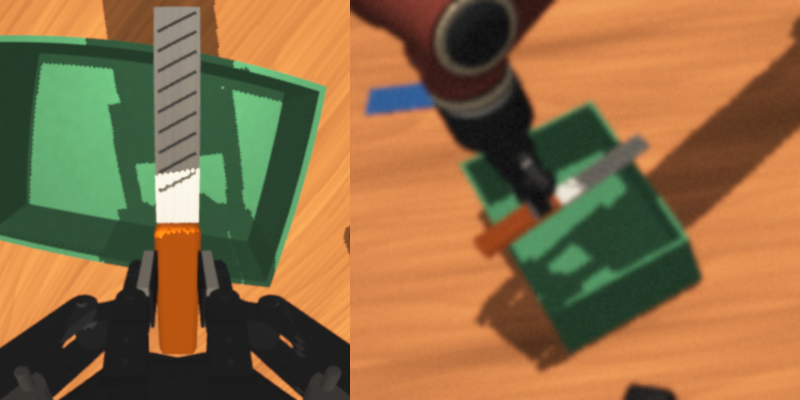

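Request:
{"op": "jog_arm", "data": {"commands": [0,0,0.3,0,0,0,10,0,0,0.25,0,0,0,10,0,0,0.12,0,0,0,10,0,0,0.06,0,0,0,10,0,0,0.03,0,0,0,10,0,0,0,0,0,0,10]}}

```text
t: 8.38
tool_pos: [0.4907, -0.3962, 0.0691]
tool_rot: [1.41, 2.807, -0.0]
contact_force: [0.4, 0.2, -0.8]
opening: 0.0208
grip_force: 49.0
```

Request:
{"op": "jog_arm", "data": {"commands": [0,0,0.03,0,0,0,10,0,0,0,0,0,0,10,0,0,0,0,0,0,30,0,0,0,0,0,0,50,0,0,0,0,0,0,50,0,0,-0.1,0,0,0,50,0,0,-0.12,0,0,0,50,0,0,0,0,0,0,50]}}

```text
t: 9.38
tool_pos: [0.4911, -0.3965, 0.0814]
tool_rot: [1.409, 2.806, -0.001]
contact_force: [0.4, 0.3, -0.4]
opening: 0.0501
grip_force: 0.0
```

```bash
python3 - <<'E'
from h import *
go([.49,-.396,.0835],126.9)
a=eyes.get_image("wrist");np.savez("wr.npz",**a);K=a["K"];z=a["z_map"]
# fisheye cloud
v,u=np.mgrid[0:400,0:640];dx=(u-K[0,2])/K[0,0];dy=(v-K[1,2])/K[1,1];th=np.hypot(dx,dy);s=np.tan(th)/np.maximum(th,1e-9)
p=np.stack([dx*s*z,-dy*s*z,-z],-1);T=a["cam_to_world"];w=p@T[:3,:3].T+T[:3,3];w[z<=0]=np.nan
o=ctrl.get_obs();r=R.from_rotvec(o["tool_rot"]).as_matrix();t=(w-o["tool_pos"])@r
c=a["image"].astype(int);h=(c[...,0]>c[...,2]+90)&(c[...,0]>c[...,1]+40)&(abs(w[...,2]-.09)<.02)
if h.sum()>10:
    print("handle z",np.percentile(w[h][:,2],[2,50,98]),"tool y",np.percentile(t[h][:,1],[2,50,98]),"x",np.percentile(t[h][:,0],[2,98]))
g=(abs(t[...,0])<.015)&(abs(t[...,1])<.06)&(abs(t[...,2])<.06)&~h
print("finger pts max z tool",g.sum(),np.percentile(t[g],[1,50,97,99.5],axis=0).round(4))
b=(abs(w[...,2]-.087)<.012)&(abs(t[...,1])<.02)
x=t[b][:,0];y=t[b][:,1];f=np.polyfit(x,y,1);print("file slope deg",np.degrees(np.arctan(f[0])),"offset mm",f[1]*1000,"x range",np.percentile(x,[1,99]))
E
```

```text
t 9.38 pos [ 0.4911 -0.3965  0.0814] x-yaw 126.67 zaxis [ 0.002 -0.002 -1.   ] q [-46.  10.  98.   0.  73. -82.] open 0.0501 F [ 0.4  0.3 -0.4]
shift units [ 0.02 -0.01 -0.04]
turn units [ 0.    0.02 -0.04]
handle z [0.08681387 0.09498279 0.09627279] tool y [-0.01195999 -0.0007108   0.01081512] x [-0.06191103  0.02254511]
finger pts max z tool 2443 [[-0.0092 -0.0388 -0.0598]
 [ 0.0083 -0.0125 -0.0477]
 [ 0.0126  0.0366 -0.0311]
 [ 0.0129  0.0377 -0.0113]]
file slope deg -0.14004417211195647 offset mm -0.5690379170160565 x range [-0.06104135  0.13040354]
```

Request:
{"op": "jog_arm", "data": {"commands": [0,0,-0.02,0,0,0,10,0,0,0,0,0,0,10,0,0,0,0,0,0,10,0,0,0,0,0,0,10,0,0,0,0,0,0,10,0,0,0,0,0,0,10,0,0,0,0,0,0,10], "newtons": 60}}

```text
t: 10.3
tool_pos: [0.4904, -0.3959, 0.0812]
tool_rot: [-1.41, -2.807, -0.0]
contact_force: [1.1, -0.2, 0.5]
opening: 0.0106
grip_force: 0.0
```

Request:
{"op": "jog_arm", "data": {"commands": [0,0,-0.1,0,0,0,10,0,0,-0.2,0,0,0,10,0,0,-0.3,0,0,0,10,0,0,-0.2,0,0,0,10,0,0,0,0,0,0,10]}}

```text
t: 10.92
tool_pos: [0.4913, -0.3968, 0.1317]
tool_rot: [1.408, 2.804, -0.002]
contact_force: [-0.0, 0.0, 0.2]
opening: 0.0101
grip_force: 0.0
```

```bash
cat >> h.py <<'E'
def wfile():
    a=eyes.get_image("wrist");K=a["K"];z=a["z_map"]
    v,u=np.mgrid[0:400,0:640];dx=(u-K[0,2])/K[0,0];dy=(v-K[1,2])/K[1,1];th=np.hypot(dx,dy);s=np.tan(th)/np.maximum(th,1e-9)
    p=np.stack([dx*s*z,-dy*s*z,-z],-1);T=a["cam_to_world"];w=p@T[:3,:3].T+T[:3,3];w[z<=0]=np.nan
    o=ctrl.get_obs();r=R.from_rotvec(o["tool_rot"]).as_matrix();t=(w-o["tool_pos"])@r
    bl=(abs(t[...,0]-.08)<.055)&(abs(t[...,1])<.02)&(abs(t[...,2])<.03)
    q=t[bl];fy=np.polyfit(q[:,0],q[:,1],1);fz=np.polyfit(q[:,0],q[:,2],1)
    print("blade: yaw deg",np.degrees(fy[0]).round(2),"y off mm",(fy[1]*1e3).round(1),"pitch deg",np.degrees(fz[0]).round(2),"top z at x=.08 mm",(np.polyval(fz,.08)*1e3).round(1),"tip x",np.percentile(q[:,0],99).round(4))
    c=a["image"].astype(int);h=(c[...,0]>c[...,2]+90)&(c[...,0]>c[...,1]+40)&(abs(t[...,2])<.03)&(abs(t[...,1])<.03)
    print("handle x",np.percentile(t[h][:,0],[1,99]).round(4),"z",np.median(t[h][:,2]).round(4))
    return a
E
python3 - <<'E'
from h import *
wfile(); go([.49,-.396,.20],126.9)
E
```

```text
Traceback (most recent call last):
  File "h.py", line 24, in wfile
    q=t[bl];fy=np.polyfit(q[:,0],q[:,1],1);fz=np.polyfit(q[:,0],q[:,2],1)
               ~~~~~~~~~~^^^^^^^^^^^^^^^^^
TypeError: expected non-empty vector for x
```

```bash
python3 - <<'E'
from h import *
a=eyes.get_image("wrist");b=eyes.get_image("scene")
B=cv2.resize(b["image"][120:280,80:260],(450,400))
cv2.imwrite("pics/miss.png",np.hstack([a["image"][:,145:495],B])[:,:,::-1])
K=a["K"];z=a["z_map"]
v,u=np.mgrid[0:400,0:640];dx=(u-K[0,2])/K[0,0];dy=(v-K[1,2])/K[1,1];th=np.hypot(dx,dy);s=np.tan(th)/np.maximum(th,1e-9)
p=np.stack([dx*s*z,-dy*s*z,-z],-1);T=a["cam_to_world"];w=p@T[:3,:3].T+T[:3,3];w[z<=0]=np.nan
o=ctrl.get_obs();r=R.from_rotvec(o["tool_rot"]).as_matrix();t=(w-o["tool_pos"])@r
c=a["image"].astype(int);h=(c[...,0]>c[...,2]+90)&(c[...,0]>c[...,1]+40)&(abs(w[...,2]-.09)<.02)&(abs(t[...,1])<.06)
print(h.sum(),np.percentile(t[h],[2,50,98],axis=0).round(4),np.percentile(w[h][:,2],[2,50,98]))
b=(abs(w[...,2]-.087)<.008)&(abs(t[...,1])<.05)&(t[...,0]>.03)&(c.max(-1)-c.min(-1)<40)
x=t[b][:,0];y=t[b][:,1];f=np.polyfit(x,y,1);print("slope deg",np.degrees(np.arctan(f[0])),"off",f[1]*1000,"x",np.percentile(x,[1,99]),np.percentile(w[b][:,2],[2,50,98]))
# cross-section of handle z vs y
for yy in np.arange(-.016,.017,.002):
    k=h&(abs(t[...,1]-yy)<.001);print(round(yy*1000),k.sum(),np.median(w[k][:,2]).round(4) if k.any() else '')
E
```

```text
2869 [[-0.0632 -0.0114  0.0322]
 [-0.0091 -0.0006  0.0336]
 [ 0.0212  0.0107  0.04  ]] [0.0887352  0.09504472 0.09643826]
slope deg -2.329567240265447 off 2.11286914136271 x [0.03121139 0.13064049] [0.07931068 0.0853243  0.08681473]
-16 0 
-14 0 
-12 81 0.0933
-10 159 0.0946
-8 226 0.0951
-6 295 0.0951
-4 285 0.0951
-2 299 0.0952
0 324 0.0952
2 274 0.0952
4 293 0.0952
6 257 0.0951
8 166 0.0949
10 162 0.094
12 20 0.0927
14 0 
16 0
```

View pics/miss.png

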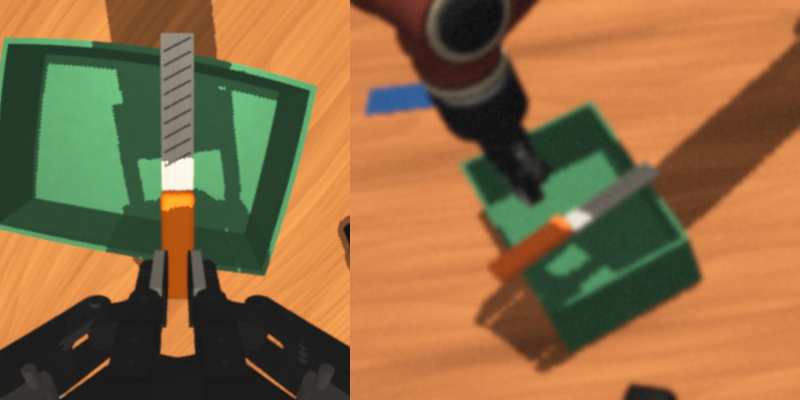

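```bash
python3 - <<'E'
from h import *
a=eyes.get_image("wrist");K=a["K"];z=a["z_map"]
v,u=np.mgrid[0:400,0:640];dx=(u-K[0,2])/K[0,0];dy=(v-K[1,2])/K[1,1];th=np.hypot(dx,dy);s=np.tan(th)/np.maximum(th,1e-9)
p=np.stack([dx*s*z,-dy*s*z,-z],-1);T=a["cam_to_world"];w=p@T[:3,:3].T+T[:3,3];w[z<=0]=np.nan
o=ctrl.get_obs();r=R.from_rotvec(o["tool_rot"]).as_matrix();t=(w-o["tool_pos"])@r
print("cam in tool",((T[:3,3]-o["tool_pos"])@r).round(3))
c=a["image"].astype(int)
g=(abs(t[...,0])<.016)&(abs(t[...,1])<.03)&(t[...,2]<.02)&(t[...,2]>-.06)&(c.max(-1)-c.min(-1)<40)
for lo in np.arange(-.03,.03,.004):
    k=g&(t[...,1]>=lo)&(t[...,1]<lo+.004)
    if k.sum()>3: print(round(lo*1e3),k.sum(),"z max",np.percentile(t[k][:,2],[50,98,100]).round(4),"x max",np.percentile(t[k][:,0],98).round(4))
E
```

```text
cam in tool [ 0.085 -0.001 -0.168]
-22 38 z max [-0.0476 -0.0361 -0.0349] x max 0.0089
-18 242 z max [-0.0455 -0.0316 -0.0309] x max 0.0091
-14 231 z max [-0.0462 -0.0298 -0.0283] x max 0.013
-10 295 z max [-0.0462 -0.0303 -0.0285] x max 0.0131
-6 58 z max [-0.0537 -0.0383 -0.0382] x max 0.0128
2 167 z max [-0.049  -0.0315 -0.0301] x max 0.013
6 298 z max [-0.0462 -0.03   -0.0286] x max 0.013
10 223 z max [-0.0454 -0.0307 -0.0291] x max 0.0128
14 215 z max [-0.0459 -0.0325 -0.0316] x max 0.009
```

```bash
python3 - <<'E'
from h import *
a=eyes.get_image("wrist");K=a["K"];z=a["z_map"]
v,u=np.mgrid[0:400,0:640];dx=(u-K[0,2])/K[0,0];dy=(v-K[1,2])/K[1,1];th=np.hypot(dx,dy);s=np.tan(th)/np.maximum(th,1e-9)
p=np.stack([dx*s*z,-dy*s*z,-z],-1);T=a["cam_to_world"];w=p@T[:3,:3].T+T[:3,3]
o=ctrl.get_obs();r=R.from_rotvec(o["tool_rot"]).as_matrix();t=(w-o["tool_pos"])@r
print(K.round(1),o["tool_pos"],(T[:3,:3].T@r).round(3))
for col in (303,338):
  for row in range(240,300,4): print(col,row,a["image"][row,col],z[row,col].round(3),(t[row,col]*1e3).round(1))
cv2.imwrite("pics/tip.png",cv2.resize(a["image"][225:345,250:390],(700,600),interpolation=cv2.INTER_CUBIC)[:,:,::-1])
E
```

```text
[[309.7   0.  322.3]
 [  0.  309.7 203.3]
 [  0.    0.    1. ]] [ 0.4899921  -0.39545482  0.12822824] [[-0.001  1.    -0.   ]
 [ 0.946  0.001  0.323]
 [ 0.323  0.    -0.946]]
303 240 [40 69 48] 0.275 [-34.9 -17.8  81.4]
303 244 [42 69 47] 0.266 [-34.7 -17.3  72.8]
303 248 [42 69 47] 0.261 [-35.5 -17.   66.9]
303 252 [104  99  89] 0.152 [ 12.7 -10.2 -31.6]
303 256 [105  99  90] 0.149 [ 12.2 -10.  -34.8]
303 260 [105 100  90] 0.145 [ 12.6  -9.7 -39.5]
303 264 [104  99  89] 0.141 [ 12.6  -9.5 -43.3]
303 268 [105  99  90] 0.139 [ 12.2  -9.4 -46.3]
303 272 [105  99  89] 0.135 [ 12.4  -9.2 -50.1]
303 276 [105 100  90] 0.131 [ 12.6  -8.9 -53.7]
303 280 [105  99  90] 0.129 [ 12.1  -8.8 -56.2]
303 284 [104 100  90] 0.126 [ 12.   -8.7 -59.2]
303 288 [121 114 103] 0.124 [ 11.7  -8.5 -61.7]
303 292 [102  96  87] 0.119 [ 13.5  -8.2 -67.1]
303 296 [35 34 32] 0.115 [ 14.1  -8.  -70.7]
338 240 [144  72  21] 0.224 [-12.8  10.8  35.2]
338 244 [142  71  21] 0.224 [-15.6  10.8  34.4]
338 248 [135  73  28] 0.226 [-19.1  10.9  34.9]
338 252 [105  99  89] 0.152 [ 12.7   7.2 -31.6]
338 256 [104  98  89] 0.148 [ 12.9   7.  -36.1]
338 260 [102  98  89] 0.146 [ 12.3   6.9 -38.9]
338 264 [102  97  87] 0.141 [ 12.7   6.7 -43.4]
338 268 [99 95 85] 0.139 [ 12.1   6.6 -46.2]
338 272 [91 86 79] 0.135 [ 12.2   6.4 -49.8]
338 276 [88 83 75] 0.132 [ 12.2   6.2 -53.1]
338 280 [83 78 71] 0.13 [ 11.8   6.1 -55.8]
338 284 [71 66 61] 0.126 [ 12.3   5.9 -59.6]
338 288 [70 67 61] 0.123 [ 12.3   5.8 -62.6]
338 292 [79 74 68] 0.123 [ 10.6   5.8 -63. ]
338 296 [48 46 43] 0.124 [  8.4   5.9 -62.8]
```

View pics/tip.png

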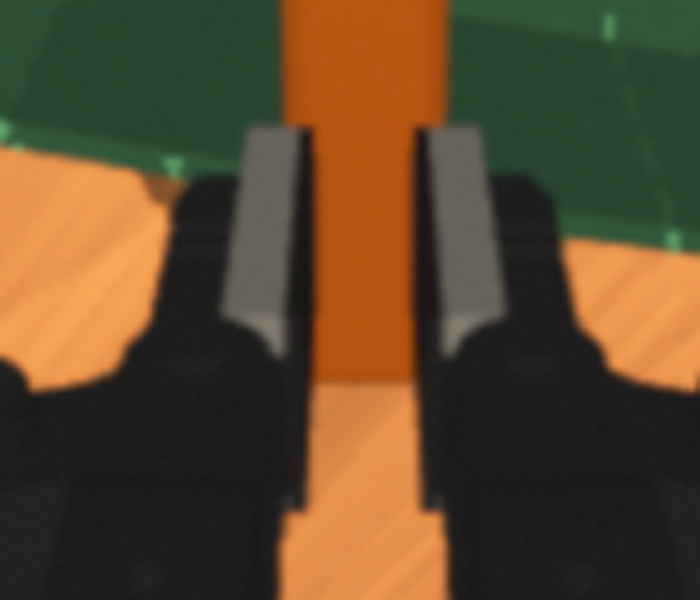

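```bash
python3 - <<'E'
from h import *
o=ctrl.get_obs();r=R.from_rotvec(o["tool_rot"]).as_matrix();print(o["tool_pos"],o["opening"])
for c in ["scene","top"]:
    b=eyes.get_image(c);w=cloud(b);t=(w-o["tool_pos"])@r
    k=(np.hypot(t[...,0],t[...,1])<.04)&(w[...,2]>.105)
    q=t[k];print(c,k.sum(),np.percentile(q[:,2],[0,50,90,98,100]).round(4))
    for zz in np.arange(-.08,.03,.006):
        m=q[abs(q[:,2]-zz)<.003]
        if len(m): print(round(zz*1e3),len(m),m.min(0).round(3),m.max(0).round(3))
E
```

```text
[ 0.4899921  -0.39545482  0.12822824] 0.00987587521472938
scene 2380 [-0.349  -0.2292 -0.1328 -0.0471 -0.025 ]
-80 11 [-0.015  0.013 -0.083] [ 0.001  0.038 -0.078]
-74 13 [-0.014 -0.017 -0.077] [ 0.007  0.036 -0.072]
-68 4 [-0.014  0.01  -0.07 ] [-0.011  0.017 -0.066]
-62 2 [-0.011 -0.006 -0.061] [ 0.003 -0.006 -0.06 ]
-56 7 [-0.012 -0.012 -0.057] [-0.004  0.02  -0.054]
-50 16 [-0.012 -0.011 -0.053] [ 0.005  0.02  -0.047]
-44 14 [-0.013 -0.006 -0.047] [ 0.01   0.02  -0.042]
-38 19 [-0.012 -0.012 -0.04 ] [ 0.009  0.02  -0.035]
-32 11 [-0.012 -0.008 -0.035] [ 0.009  0.017 -0.03 ]
-26 4 [-0.011 -0.007 -0.028] [ 0.01   0.011 -0.025]
top 2196 [-0.3514 -0.3382 -0.1682 -0.0644 -0.0233]
-80 34 [-0.008  0.012 -0.083] [ 0.011  0.037 -0.077]
-74 10 [-0.002  0.014 -0.077] [ 0.011  0.035 -0.071]
-68 5 [ 0.004  0.011 -0.069] [ 0.01   0.025 -0.066]
-62 6 [ 0.004  0.007 -0.064] [ 0.01   0.022 -0.06 ]
-56 4 [ 0.005  0.011 -0.057] [ 0.01   0.021 -0.053]
-50 7 [ 0.     0.009 -0.053] [ 0.009  0.021 -0.047]
-44 9 [-0.    -0.005 -0.046] [ 0.01   0.021 -0.041]
-38 9 [-0.004 -0.004 -0.04 ] [ 0.009  0.02  -0.035]
-32 7 [-0.001 -0.003 -0.034] [ 0.008  0.019 -0.031]
-26 3 [-0.006 -0.009 -0.029] [ 0.008  0.007 -0.023]
```

The view shows the pads ending about 28 mm short of the reported TCP, and all three cameras agree. The first grip therefore only had the top edge of the handle. I'll regrip lower, using the seen fingertips.

Request:
{"op": "jog_arm", "data": {"commands": [0,0,0,0,0,0,50,0,0,0,0,0,0,50,0,0,0,0,0,0,50,0,0,0.4,0,0,0,50,0,0,0.4,0,0,0,50,0,0,0.3,0,0,0,50,0,0,0.14,0,0,0,50,0,0,0,0,0,0,50]}}

```text
t: 12.28
tool_pos: [0.4903, -0.3957, 0.0543]
tool_rot: [-1.409, -2.807, -0.001]
contact_force: [0.5, -0.4, 0.5]
opening: 0.0497
grip_force: 0.0
```

Request:
{"op": "jog_arm", "data": {"commands": [0,0,0,0,0,0,10,0,0,0,0,0,0,10,0,0,0,0,0,0,10,0,0,0,0,0,0,10,0,0,0,0,0,0,10,0,0,0,0,0,0,10,0,0,0,0,0,0,10], "newtons": 60}}

```text
t: 13.15
tool_pos: [0.4912, -0.3967, 0.0563]
tool_rot: [1.409, 2.805, -0.001]
contact_force: [0.4, 0.0, 5.7]
opening: 0.0224
grip_force: 61.4
```

Request:
{"op": "jog_arm", "data": {"commands": [0,0,-0.1,0,0,0,10,0,0,-0.2,0,0,0,10,0,0,-0.4,0,0,0,10,0,0,-0.6,0,0,0,10,0,0,-0.6,0,0,0,10,0,0,-0.6,0,0,0,10,0,0,-0.3,0,0,0,10,0,0,0,0,0,0,10]}}

```text
t: 14.15
tool_pos: [0.4909, -0.3964, 0.2244]
tool_rot: [1.409, 2.805, -0.001]
contact_force: [0.3, -0.0, -1.6]
opening: 0.0224
grip_force: 60.7
```

```bash
sed -i 's/(abs(t\[...,2\])<.03)/(abs(t[...,2]+.02)<.03)/g' h.py; python3 - <<'E'
from h import *
a=wfile(); go([.49,-.396,.20],126.9)
b=eyes.get_image("scene");w=cloud(b);o=ctrl.get_obs();t=(w-o["tool_pos"])@R.from_rotvec(o["tool_rot"]).as_matrix()
k=(abs(t[...,1])<.02)&(t[...,0]>.03)&(t[...,0]<.15)&(abs(t[...,2]+.02)<.04)
f=np.polyfit(t[k][:,0],t[k][:,2],1);print("scene blade z",np.polyval(f,[0,.03,.08,.13]).round(4),k.sum())
print(nets.silhouettes("wrist","file")[0]["p"])
E
```

```text
blade: yaw deg -0.06 y off mm -0.5 pitch deg 0.0 top z at x=.08 mm -31.0 tip x 0.1303
handle x [-0.0531  0.0222] z -0.0407
t 14.2 pos [ 0.4903 -0.3957  0.2223] x-yaw 126.67 zaxis [-0.  0. -1.] q [-46.   3.  91.   0.  86. -82.] open 0.0221 F [-0.9  0.2 -1.4]
shift units [-0.   -0.01  0.37]
turn units [-0.   -0.   -0.04]
scene blade z [-0.0302 -0.0302 -0.0302 -0.0302] 357
0.68
```

Request:
{"op": "jog_arm", "data": {"commands": [0.33,0.2,0,0,0,0,10,0.66,0.39,0,0,0,0,10,0.66,0.39,0,0,0,0,10,0.66,0.39,0,0,0,0,10,0.66,0.39,0,0,0,0,10,0.66,0.39,0,0,0,0,10,0.66,0.39,0,0,0,0,10,0.66,0.39,0,0,0,0,10,0.66,0.39,0,0,0,0,10,0.66,0.39,0,0,0,0,10,0.66,0.39,0,0,0,0,10,0.66,0.39,0,0,0,0,10,0.66,0.39,0,0,0,0,10,0.66,0.39,0,0,0,0,10,0.66,0.39,0,0,0,0,10,0.66,0.39,0,0,0,0,10,0.33,0.2,0,0,0,0,10]}}

```text
t: 16.42
tool_pos: [0.4113, 0.3377, 0.2204]
tool_rot: [-1.406, -2.807, 0.005]
contact_force: [0.3, -0.1, -0.8]
opening: 0.0225
grip_force: 60.7
```

Request:
{"op": "jog_arm", "data": {"commands": [0,0,0,0,0,0.5,10,0,0,0,0,0,1,10,0,0,0,0,0,1,10,0,0,0,0,0,1,10,0,0,0,0,0,1,10,0,0,0,0,0,1,10,0,0,0,0,0,1,10,0,0,0,0,0,1,10,0,0,0,0,0,1,10,0,0,0,0,0,1,10,0,0,0,0,0,1,10,0,0,0,0,0,1,10,0,0,0,0,0,1,10,0,0,0,0,0,1,10,0,0,0,0,0,1,10,0,0,0,0,0,1,10,0,0,0,0,0,1,10,0,0,0,0,0,1,10,0,0,0,0,0,1,10,0,0,0,0,0,0.56,10]}}

```text
t: 18.92
tool_pos: [0.4119, 0.3357, 0.2204]
tool_rot: [3.104, 0.473, -0.006]
contact_force: [0.2, -0.3, -0.5]
opening: 0.0225
grip_force: 60.7
```

```bash
python3 - <<'E'
from h import *
wfile()
a=eyes.get_image("wrist");K=a["K"]
go([.4141,.334,.10],17.6)
# white outline seen by wrist cam: intersect rays with z=0.004
v,u=np.mgrid[0:400,0:640];dx=(u-K[0,2])/K[0,0];dy=(v-K[1,2])/K[1,1];th=np.hypot(dx,dy);s=np.tan(th)/np.maximum(th,1e-9)
T=a["cam_to_world"];d=np.stack([dx*s,-dy*s,-np.ones_like(dx)],-1)@T[:3,:3].T
P=T[:3,3]+d*((.004-T[2,3])/d[...,2])[...,None]
c=a["image"].astype(int);o=ctrl.get_obs()
z=a["z_map"];wz=(T[2,3]+d[...,2]*z)
C=np.array([.4427,.3432]);ang=np.radians(17.8);ex=np.array([np.cos(ang),np.sin(ang)]);ey=np.array([-ex[1],ex[0]])
L=np.stack([(P[...,:2]-C)@ex,(P[...,:2]-C)@ey],-1)
wh=(c.min(-1)>110)&(abs(L[...,0])<.12)&(abs(L[...,1])<.032)&(wz<.02)
for nm,k in [("left",wh&(L[...,1]>.012)&(abs(L[...,0])<.1)),("right",wh&(L[...,1]<-.012)&(abs(L[...,0])<.1))]:
    q=L[k]
    if len(q)>20: f=np.polyfit(q[:,0],q[:,1],1);print(nm,len(q),"y mm",(f[1]*1e3).round(1),"ang",np.degrees(f[0]).round(2),np.percentile(q[:,0],[1,99]).round(3))
for nm,k in [("far",wh&(L[...,0]>.09)&(abs(L[...,1])<.015)),("near",wh&(L[...,0]<-.09)&(abs(L[...,1])<.015))]:
    q=L[k]
    if len(q): print(nm,len(q),"x",np.median(q[:,0]).round(4))
bm=(c[...,2]>c[...,0]+40)
print("blue",bm.sum())
cv2.imwrite("pics/slot.png",a["image"][:,:,::-1])
E
```

```text
blade: yaw deg -0.09 y off mm -1.3 pitch deg -0.1 top z at x=.08 mm -29.2 tip x 0.1286
handle x [-0.0545  0.0206] z -0.0387
t 19.02 pos [0.412  0.3357 0.2207] x-yaw 17.47 zaxis [-0.003 -0.002 -1.   ] q [ 31. -10. 104.   0.  87. 104.] open 0.0221 F [-0.  -0.3 -0.5]
shift units [0.03 0.04 2.01]
turn units [ 0.01  0.03 -0.02]
right 70 y mm -27.5 ang 0.1 [-0.025  0.083]
blue 11667
```

View pics/slot.png

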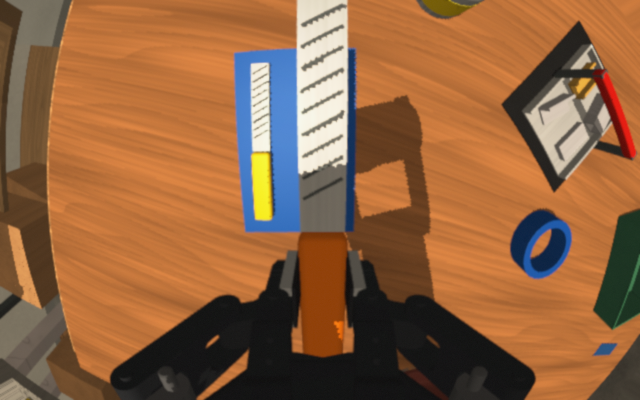

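The wrist view shows the file level in the pads over the mat. Its blade points away from the robot, the same way as the yellow file at (260,140). The file hides the outline, so I'll fit the outline from the first pictures.

```bash
python3 - <<'E'
from h import *
C=np.array([.4427,.3432]);ang=np.radians(17.8);ex=np.array([np.cos(ang),np.sin(ang)]);ey=np.array([-ex[1],ex[0]])
for n in ["scene","top"]:
    a=np.load(n+".npz");K=a["K"];T=a["cam_to_world"];v,u=np.mgrid[0:400,0:640]
    d=np.stack([(u-K[0,2])/K[0,0],-(v-K[1,2])/K[1,1],-np.ones(u.shape)],-1)@T[:3,:3].T
    P=T[:3,3]+d*((.004-T[2,3])/d[...,2])[...,None]
    L=np.stack([(P[...,:2]-C)@ex,(P[...,:2]-C)@ey],-1)
    c=a["image"].astype(int);rg=c[...,0].astype(float) # red: blue mat low, white high
    box=(abs(L[...,0])<.118)&(abs(L[...,1])<.034)&(c[...,2]>c[...,0]-20);base=np.median(rg[box]);wt=np.clip(rg-base-15,0,None)*box
    for nm,k in [("left",(L[...,1]>.01)&(abs(L[...,0])<.095)),("right",(L[...,1]<-.01)&(abs(L[...,0])<.095))]:
        q=L[k];w=wt[k];s=w>0;f=np.polyfit(q[s][:,0],q[s][:,1],1,w=np.sqrt(w[s]));print(n,nm,"y",(f[1]*1e3).round(1),"deg",np.degrees(f[0]).round(2))
    for nm,k in [("far",(L[...,0]>.09)&(abs(L[...,1])<.012)),("near",(L[...,0]<-.09)&(abs(L[...,1])<.012))]:
        print(n,nm,"x",(np.average(L[k][:,0],weights=wt[k]+1e-9)*1e3).round(1))
    r,g,b=c[...,0],c[...,1],c[...,2]
    pf=(abs(L[...,0])<.12)&(abs(L[...,1]-.075)<.03)&(r>b+40)&(g>b+40);q=L[pf]
    print("parked handle",q.mean(0).round(4),np.degrees(np.polyfit(q[:,0],q[:,1],1)[0]).round(2),np.percentile(q[:,0],[1,99]).round(3))
E
```

```text
scene left y 20.2 deg 0.07
scene right y -19.9 deg 0.06
scene far x 105.4
scene near x -109.4
parked handle [-0.0593  0.0856] -1.83 [-0.106 -0.015]
top left y 20.4 deg 0.03
top right y -19.5 deg 0.01
top far x 107.9
top near x -106.2
parked handle [-0.0512  0.0822] -0.73 [-0.095 -0.007]
```

Request:
{"op": "jog_arm", "data": {"commands": [0.03,0.05,0.3,0,0,-0.02,10,0,0,0.6,0,0,0,10,0,0,0.6,0,0,0,10,0,0,0.6,0,0,0,10,0,0,0.6,0,0,0,10,0,0,0.5,0,0,0,10,0,0,0.3,0,0,0,10,0,0,0.2,0,0,0,10,0,0,0.1,0,0,0,10,0,0,0,0,0,0,10]}}

```text
t: 20.27
tool_pos: [0.4158, 0.3341, -0.0049]
tool_rot: [-3.104, -0.48, -0.001]
contact_force: [-0.3, -1.1, -1.2]
opening: 0.0224
grip_force: 60.6
```

```bash
python3 - <<'E'
from h import *
go([.4142,.3337,-.0205],17.6); wfile()
E
```

```text
t 20.27 pos [ 0.4158  0.3341 -0.0049] x-yaw 17.58 zaxis [ 0.001  0.    -1.   ] q [ 31.   4. 113.  -0.  63. 103.] open 0.0224 F [-0.3 -1.1 -1.2]
shift units [-0.03 -0.    0.26]
turn units [-0.   -0.01 -0.  ]
blade: yaw deg 0.08 y off mm -0.2 pitch deg 0.73 top z at x=.08 mm -21.4 tip x 0.1316
handle x [-0.0548  0.0202] z -0.0383
```

Request:
{"op": "jog_arm", "data": {"commands": [-0.02,0,0.1,0,0,0,10,0,0,0.06,0,0,0,10,0,0,0,0,0,0,10,0,0,0,0,0,0,10]}}

```text
t: 20.82
tool_pos: [0.4143, 0.3336, -0.0148]
tool_rot: [-3.105, -0.48, 0.0]
contact_force: [-0.1, 0.5, -1.5]
opening: 0.0224
grip_force: 60.6
```

Request:
{"op": "jog_arm", "data": {"commands": [0,0,0.03,0,0,0,10,0,0,0.03,0,0,0,10,0,0,0,0,0,0,10,0,0,0,0,0,0,10]}}

```text
t: 21.32
tool_pos: [0.4143, 0.3336, -0.0184]
tool_rot: [3.105, 0.48, -0.0]
contact_force: [-0.1, 0.2, -1.9]
opening: 0.0224
grip_force: 60.6
```

Request:
{"op": "jog_arm", "data": {"commands": [0,0,0.025,0,0,0,10,0,0,0.015,0,0,0,10,0,0,0,0,0,0,10]}}

```text
t: 21.7
tool_pos: [0.4145, 0.3337, -0.0197]
tool_rot: [3.104, 0.48, -0.0]
contact_force: [-3.4, -2.1, 6.5]
opening: 0.0223
grip_force: 61.7
```

Request:
{"op": "jog_arm", "data": {"commands": [0,0,0,0,0,0,24,0,0,0,0,0,0,30,0,0,0,0,0,0,40,0,0,0,0,0,0,40,0,0,0,0,0,0,40,0,0,-0.2,0,0,0,40,0,0,-0.5,0,0,0,40,0,0,-1,0,0,0,40,0,0,-1,0,0,0,40,0,0,-1,0,0,0,40,0,0,0,0,0,0,60]}}

```text
t: 23.08
tool_pos: [0.4176, 0.3356, 0.2097]
tool_rot: [-3.099, -0.479, -0.02]
contact_force: [-0.0, 0.0, -1.0]
opening: 0.0571
grip_force: 0.0
```

```bash
python3 - <<'E'
from h import *
# tray grip target: tool y heading = tray +x (-28.2deg) -> tool x heading 61.8
go([.632,-.0073,.21],61.8)
a=eyes.get_image("scene");w=cloud(a)
C=np.array([.4421,.3433]);an=np.radians(17.8);ex=np.array([np.cos(an),np.sin(an)]);ey=np.array([-ex[1],ex[0]])
L=np.stack([(w[...,:2]-C)@ex,(w[...,:2]-C)@ey,w[...,2]],-1)
k=(abs(L[...,0])<.12)&(abs(L[...,1])<.03)&(L[...,2]>.0075)&(L[...,2]<.03);q=L[k]
print(k.sum(),np.percentile(q[:,0],[.5,99.5]),np.median(q[:,1]),np.degrees(np.polyfit(q[:,0],q[:,1],1)[0]))
c=a["image"].astype(int);h=k&(c[...,0]>c[...,2]+80);print("handle",L[h].mean(0),np.percentile(L[h],[2,98],axis=0).round(3))
c=cv2.resize(a["image"][120:300,340:520],(540,540),interpolation=cv2.INTER_CUBIC);cv2.imwrite("pics/placed.png",c[:,:,::-1])
E
```

```text
t 23.07 pos [0.4176 0.3356 0.2097] x-yaw 17.58 zaxis [ 0.012  0.007 -1.   ] q [ 31. -10. 104.   0.  85. 103.] open 0.0571 F [-0.  0. -1.]
shift units [ 1.68  6.53 -0.  ]
turn units [ 0.02 -0.14 -7.72]
452 [-0.10795224  0.10316762] -0.003962348356696424 0.35439979351568207
handle [-0.05029232 -0.00403201  0.01889765] [[-0.094 -0.015  0.014]
 [-0.009  0.009  0.024]]
```

View pics/placed.png

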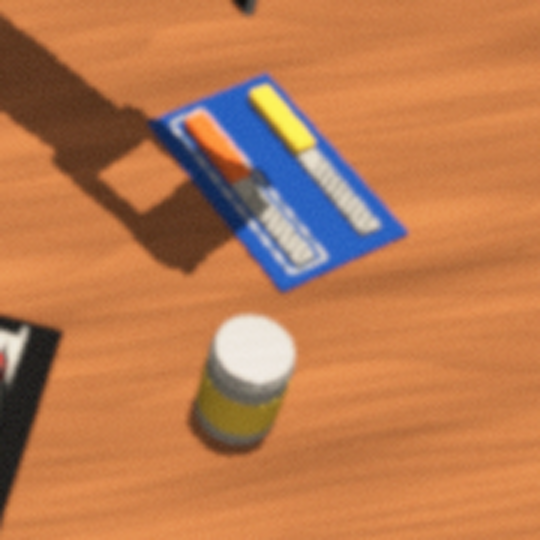

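The scene picture shows the orange file inside the white outline, parallel to the yellow one and the same way round. On to the tray.

Request:
{"op": "jog_arm", "data": {"commands": [0.14,0.54,0,0,0,0,60,0.14,0.54,0,0,0,0,60,0.14,0.54,0,0,0,0,60,0.14,0.54,0,0,0,0,60,0.14,0.54,0,0,0,0,60,0.14,0.54,0,0,0,0,60,0.14,0.54,0,0,0,0,60,0.14,0.54,0,0,0,0,60,0.14,0.54,0,0,0,0,60,0.14,0.54,0,0,0,0,60,0.14,0.54,0,0,0,0,60,0.14,0.54,0,0,0,0,60,0,0,0,0,0,-1,60,0,0,0,0,0,-1,60,0,0,0,0,0,-1,60,0,0,0,0,0,-1,60,0,0,0,0,0,-1,60,0,0,0,0,0,-1,60,0,0,0,0,0,-1,60,0,0,0,0,0,-0.72,60]}}

```text
t: 25.62
tool_pos: [0.6266, -0.0065, 0.199]
tool_rot: [-2.692, -1.616, 0.005]
contact_force: [-0.0, -0.3, -0.1]
opening: 0.0599
grip_force: 0.0
```

```bash
cat >> h.py <<'E'
def wcloud():
    a=eyes.get_image("wrist");K=a["K"];z=a["z_map"]
    v,u=np.mgrid[0:400,0:640];dx=(u-K[0,2])/K[0,0];dy=(v-K[1,2])/K[1,1];th=np.hypot(dx,dy);s=np.tan(th)/np.maximum(th,1e-9)
    p=np.stack([dx*s*z,-dy*s*z,-z],-1);T=a["cam_to_world"];w=p@T[:3,:3].T+T[:3,3];w[z<=0]=np.nan
    o=ctrl.get_obs();r=R.from_rotvec(o["tool_rot"]).as_matrix()
    return a,w,(w-o["tool_pos"])@r
def bar():
    a,w,t=wcloud();c=a["image"].astype(int)
    k=(c[...,0]>c[...,1]+70)&(c[...,0]>c[...,2]+70)&(c[...,1]<c[...,2]+40)&(abs(t[...,1])<.05)&(abs(t[...,0])<.12)
    q=t[k];top=q[:,2]<np.percentile(q[:,2],20)+.012;q=q[top]
    f=np.polyfit(q[:,0],q[:,1],1);fz=np.polyfit(q[:,0],q[:,2],1)
    print("bar n",len(q),"yaw deg",np.degrees(f[0]).round(2),"y off mm",(f[1]*1e3).round(1),"y range",np.percentile(q[:,1],[2,98]).round(4),"x range",np.percentile(q[:,0],[1,99]).round(4),"z",np.median(q[:,2]).round(4),"roll",np.degrees(fz[0]).round(2),"world",np.median(w[k][top],0).round(4))
    return a
E
python3 - <<'E'
from h import *
go([.632,-.0073,.051],61.8); a=bar()
a=eyes.get_image("top");w=cloud(a)
k=(abs(w[...,0]-.632)<.1)&(abs(w[...,1])<.1)
E
```

```text
t 25.62 pos [ 0.6266 -0.0065  0.199 ] x-yaw 61.95 zaxis [-0.004  0.    -1.   ] q [-7.  4. 92. -0. 84. 21.] open 0.0599 F [-0.  -0.3 -0.1]
shift units [0.03 0.09 2.47]
turn units [-0.03  0.01  0.03]
bar n 2458 yaw deg 0.25 y off mm 1.7 y range [-0.0055  0.009 ] x range [-0.0633  0.0696] z 0.0908 roll -0.1 world [0.6322 0.0014 0.1082]
```

Request:
{"op": "jog_arm", "data": {"commands": [0.04,0.04,0.3,0,0,0.03,60,0,0,0.4,0,0,0,60,0,0,0.4,0,0,0,60,0,0,0.2,0,0,0,60,0,0,0,0,0,0,60,0,0,0,0,0,0,60]}}

```text
t: 26.48
tool_pos: [0.6317, -0.0057, 0.1241]
tool_rot: [2.697, 1.609, 0.002]
contact_force: [0.4, -0.5, 0.7]
opening: 0.0601
grip_force: 0.0
```

```bash
python3 - <<'E'
from h import *
go([.632,-.0073,.051],61.8); a=bar()
E
```

```text
t 26.48 pos [ 0.6317 -0.0057  0.1241] x-yaw 61.63 zaxis [ 0.001 -0.    -1.   ] q [-7.  7. 96.  0. 77. 21.] open 0.0601 F [ 0.4 -0.5  0.7]
shift units [-0.02  0.02  1.22]
turn units [ 0.01 -0.01 -0.03]
bar n 4246 yaw deg 0.02 y off mm -3.0 y range [-0.0103  0.0042] x range [-0.0666  0.0688] z 0.0163 roll 0.15 world [0.6343 0.0052 0.1081]
```

Request:
{"op": "jog_arm", "data": {"commands": [0,-0.02,0.3,0,0,0,60,0,0,0.4,0,0,0,60,0,0,0.3,0,0,0,60,0,0,0.2,0,0,0,60,0,0,0,0,0,0,60]}}

```text
t: 27.15
tool_pos: [0.6291, -0.005, 0.0498]
tool_rot: [-2.697, -1.609, 0.003]
contact_force: [-0.1, -0.8, 0.1]
opening: 0.0599
grip_force: 0.0
```

Request:
{"op": "jog_arm", "data": {"commands": [0,0,0,0,0,0,30,0,0,0,0,0,0,20,0,0,0,0,0,0,12,0,0,0,0,0,0,8,0,0,0,0,0,0,5,0,0,0,0,0,0,5,0,0,0,0,0,0,5], "newtons": 100}}

```text
t: 28.02
tool_pos: [0.631, -0.0052, 0.0525]
tool_rot: [2.697, 1.609, 0.003]
contact_force: [-0.4, 0.1, 4.5]
opening: 0.0141
grip_force: 98.4
```

```bash
python3 - <<'E'
from h import *
go([.632,-.0073,.051],61.8)
a=eyes.get_image("wrist");b=eyes.get_image("scene")
cv2.imwrite("pics/tray.png",np.hstack([a["image"][:,145:495],cv2.resize(b["image"][150:310,240:400],(400,400))])[:,:,::-1])
E
```

```text
t 28.02 pos [ 0.631  -0.0052  0.0525] x-yaw 61.64 zaxis [ 0.002 -0.    -1.   ] q [-7. 12. 98. -0. 70. 21.] open 0.0141 F [-0.4  0.1  4.5]
shift units [-0.02  0.03  0.03]
turn units [ 0.02 -0.01 -0.03]
```

View pics/tray.png

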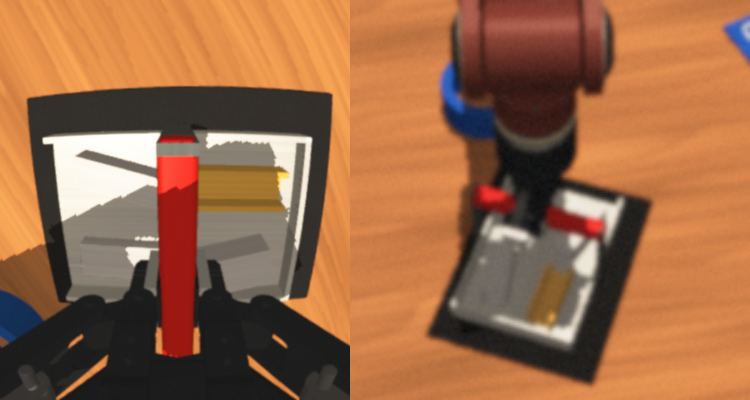

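Request:
{"op": "jog_arm", "data": {"commands": [0,0,-0.05,0,0,0,5,0,0,-0.1,0,0,0,5,0,0,-0.2,0,0,0,5,0,0,-0.3,0,0,0,5,0,0,-0.4,0,0,0,5,0,0,-0.4,0,0,0,5,0,0,-0.4,0,0,0,5,0,0,-0.4,0,0,0,5,0,0,-0.3,0,0,0,5,0,0,-0.2,0,0,0,5,0,0,-0.1,0,0,0,5,0,0,0,0,0,0,5]}}

```text
t: 29.62
tool_pos: [0.63, -0.0051, 0.2221]
tool_rot: [-2.698, -1.609, 0.0]
contact_force: [-0.3, -0.4, -5.0]
opening: 0.0147
grip_force: 97.7
```

```bash
python3 - <<'E'
from h import *
go([.4986,-.4915,.22],26.4)
a,w,t=wcloud();c=a["image"].astype(int)
k=(c[...,0]>c[...,1]+70)&(c[...,0]>c[...,2]+70)&(c[...,1]<c[...,2]+40)&(abs(t[...,1])<.02)&(abs(t[...,0])<.08)&(t[...,2]<-.03);q=t[k]
print("bar top z",np.polyfit(q[:,0],q[:,2],1),"y",np.polyfit(q[:,0],q[:,1],1))
f=(abs(t[...,0]-.03)<.05)&(abs(t[...,1])<.07)&(abs(t[...,2]-.044)<.012);q=t[f]
print("floor plane",np.linalg.lstsq(np.c_[q[:,:2],np.ones(len(q))],q[:,2],rcond=None)[0].round(4),f.sum())
E
```

```text
t 29.62 pos [ 0.63   -0.0051  0.2221] x-yaw 61.64 zaxis [-0.  0. -1.] q [-7.  3. 91.  0. 86. 21.] open 0.0147 F [-0.3 -0.4 -5. ]
shift units [-8.17  1.92  0.03]
turn units [-0.    0.    6.15]
bar top z [ 0.00889799 -0.05632322] y [ 0.0009185 -0.0014637]
floor plane [-0.0076  0.0017  0.0425] 13471
```

Request:
{"op": "jog_arm", "data": {"commands": [-0.2,0.05,0,0,0,0,5,-0.4,0.09,0,0,0,0,5,-0.55,0.13,0,0,0,0,5,-0.55,0.13,0,0,0,0,5,-0.55,0.13,0,0,0,0,5,-0.55,0.13,0,0,0,0,5,-0.55,0.13,0,0,0,0,5,-0.55,0.13,0,0,0,0,5,-0.55,0.13,0,0,0,0,5,-0.55,0.13,0,0,0,0,5,-0.55,0.13,0,0,0,0,5,-0.55,0.13,0,0,0,0,5,-0.55,0.13,0,0,0,0,5,-0.55,0.13,0,0,0,0,5,-0.5,0.12,0,0,0,0,5,-0.3,0.07,0,0,0,0,5,-0.17,0.03,0,0,0,0,5]}}

```text
t: 31.8
tool_pos: [0.4978, -0.4919, 0.2215]
tool_rot: [-2.697, -1.608, 0.0]
contact_force: [0.9, -0.3, -4.2]
opening: 0.0147
grip_force: 97.7
```

Request:
{"op": "jog_arm", "data": {"commands": [0,0,0,0,0,0.2,5,0,0,0,0,0,0.5,5,0,0,0,0,0,0.7,5,0,0,0,0,0,0.7,5,0,0,0,0,0,0.7,5,0,0,0,0,0,0.7,5,0,0,0,0,0,0.7,5,0,0,0,0,0,0.7,5,0,0,0,0,0,0.6,5,0,0,0,0,0,0.45,5,0,0,0,0,0,0.2,5,0,0,0,0,0,0,5]}}

```text
t: 33.3
tool_pos: [0.4989, -0.4905, 0.2223]
tool_rot: [-3.058, -0.719, -0.0]
contact_force: [0.6, -0.3, -5.0]
opening: 0.0143
grip_force: 97.7
```

```bash
python3 - <<'E'
from h import *
go([.4986,-.4915,.1425],26.4)
E
```

```text
t 33.3 pos [ 0.4989 -0.4905  0.2223] x-yaw 26.46 zaxis [ 0.  0. -1.] q [-51.  12.  81.   0.  87.  13.] open 0.0143 F [ 0.6 -0.3 -5. ]
shift units [-0.01  0.01  1.33]
turn units [-0.   -0.    0.01]
```

Request:
{"op": "jog_arm", "data": {"commands": [0,0,0.1,0,0,0,5,0,0,0.25,0,0,0,5,0,0,0.35,0,0,0,5,0,0,0.3,0,0,0,5,0,0,0.2,0,0,0,5,0,0,0.1,0,0,0,5,0,0,0,0,0,0,5]}}

```text
t: 34.17
tool_pos: [0.4985, -0.4911, 0.1438]
tool_rot: [-3.058, -0.717, 0.0]
contact_force: [0.4, 0.2, -4.8]
opening: 0.0147
grip_force: 97.7
```

Request:
{"op": "jog_arm", "data": {"commands": [0,-0.04,-0.074,-0.5,0,0,5,0,-0.04,-0.074,-0.5,0,0,5,0,-0.04,-0.074,-0.5,0,0,5,0,-0.04,-0.074,-0.5,0,0,5,0,-0.04,-0.074,-0.5,0,0,5,0,-0.04,-0.074,-0.5,0,0,5,0,-0.04,-0.074,-0.5,0,0,5,0,-0.04,-0.074,-0.5,0,0,5,0,-0.04,-0.074,-0.5,0,0,5,0,-0.04,-0.074,-0.5,0,0,5]}}

```text
t: 35.42
tool_pos: [0.4842, -0.4618, 0.1839]
tool_rot: [2.578, 0.604, 0.157]
contact_force: [-0.2, -0.6, -3.1]
opening: 0.0148
grip_force: 98.1
```

```bash
cat >> h.py <<'E'
def mouth():
    o=ctrl.get_obs();r=R.from_rotvec(o["tool_rot"]).as_matrix();m=o["tool_pos"]+r@[0,-.09,.0445];d=m[:2]-[.443,-.3795];a=np.radians(26.4)
    print("mouth bin xy",(d@[np.cos(a),np.sin(a)]).round(4),(d@[-np.sin(a),np.cos(a)]).round(4),"z",m[2].round(4),"tilt",np.degrees(np.arccos(-r[2,2])).round(1))
E
python3 - <<'E'
from h import *
mouth(); go([.5,-.5,.2])
a=eyes.get_image("scene")
for n in ["bar_offcut","angle_offcut","tube_offcut","channel_offcut"]: print(n,[(round(d["p"],2),np.round(d["bbox"])) for d in nets.silhouettes("scene",n)[:2]])
E
```

```text
mouth bin xy 0.0004 -0.0346 z 0.1015 tilt 28.8
t 35.42 pos [ 0.4842 -0.4618  0.1839] x-yaw 26.38 zaxis [ 0.215 -0.432 -0.876] q [-46.  -7. 108. -10.  52.  22.] open 0.0148 F [-0.2 -0.6 -3.1]
shift units [-0.05  0.73  0.1 ]
bar_offcut [(0.47, array([165., 190., 182., 207.]))]
angle_offcut [(0.72, array([174., 209., 195., 219.])), (0.44, array([387., 146., 473., 214.]))]
tube_offcut [(0.67, array([137., 183., 164., 200.]))]
channel_offcut [(0.62, array([ 71., 158., 163., 228.])), (0.53, array([141., 200., 170., 217.]))]
```

Request:
{"op": "jog_arm", "data": {"commands": [0,-0.04,-0.074,-0.5,0,0,5,0,-0.04,-0.074,-0.5,0,0,5,0,-0.04,-0.074,-0.5,0,0,5,0,-0.04,-0.074,-0.5,0,0,5,0,-0.04,-0.074,-0.5,0,0,5,0,-0.04,-0.074,-0.5,0,0,5,0,-0.04,-0.074,-0.5,0,0,5,0,-0.04,-0.074,-0.5,0,0,5,0,0,0,0,0,0,5,0,0,0,0,0,0,5,0,0,0,0,0,0,5]}}

```text
t: 37.05
tool_pos: [0.4678, -0.4293, 0.1984]
tool_rot: [2.193, 0.514, 0.249]
contact_force: [-0.8, -0.7, -2.6]
opening: 0.0146
grip_force: 98.4
```

```bash
python3 - <<'E'
from h import *
mouth(); go([.5,-.5,.2])
a=eyes.get_image("scene")
for n in ["bar_offcut","angle_offcut","tube_offcut","channel_offcut"]: print(n,[(round(d["p"],2),np.round(d["bbox"])) for d in nets.silhouettes("scene",n)[:2]])
A=cv2.resize(a["image"][90:290,60:280],(440,400),interpolation=cv2.INTER_CUBIC)
b=eyes.get_image("wrist")
cv2.imwrite("pics/pour.png",np.hstack([A,b["image"][:,145:495]])[:,:,::-1])
E
```

```text
mouth bin xy 0.0002 -0.0346 z 0.1002 tilt 51.6
t 37.05 pos [ 0.4678 -0.4293  0.1984] x-yaw 26.37 zaxis [ 0.348 -0.702 -0.621] q [-41. -21. 126. -36.  31.  47.] open 0.0146 F [-0.8 -0.7 -2.6]
shift units [-0.04  0.83  1.  ]
bar_offcut [(0.65, array([176., 179., 190., 199.]))]
angle_offcut [(0.52, array([175., 221., 189., 237.]))]
tube_offcut [(0.63, array([164., 180., 177., 202.]))]
channel_offcut [(0.64, array([173., 197., 200., 217.]))]
```

View pics/pour.png

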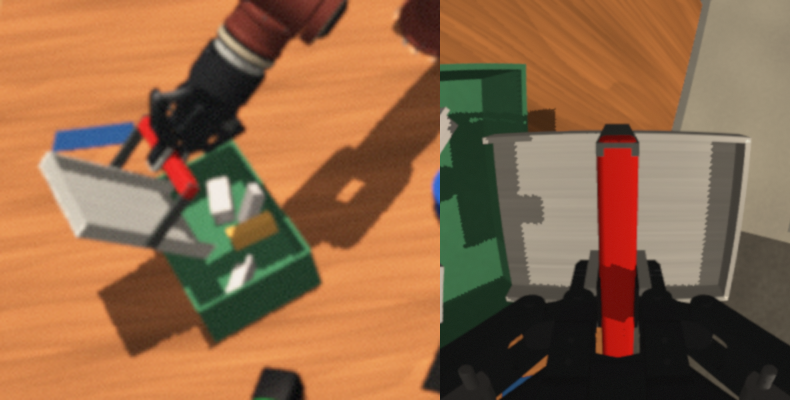

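The picture shows all four offcuts in the bin and the tray empty. Now I'll level it and take it back.

Request:
{"op": "jog_arm", "data": {"commands": [0,0.033,0.076,0.5,0,0,5,0,0.067,0.153,1,0,0,5,0,0.067,0.153,1,0,0,5,0,0.067,0.153,1,0,0,5,0,0.067,0.153,1,0,0,5,0,0.067,0.153,1,0,0,5,0,0.067,0.153,1,0,0,5,0,0.067,0.153,1,0,0,5,0,0.067,0.153,1,0,0,5,0,0.033,0.076,0.5,0,0,5,0,0,-0.2,0,0,0,5,0,0,-0.4,0,0,0,5,0,0,-0.4,0,0,0,5,0,0,-0.3,0,0,0,5,0,0,-0.1,0,0,0,5]}}

```text
t: 39.22
tool_pos: [0.4986, -0.4906, 0.2307]
tool_rot: [3.055, 0.717, 0.003]
contact_force: [0.4, 0.1, -2.9]
opening: 0.0141
grip_force: 98.4
```

```bash
python3 - <<'E'
from h import *
mouth(); go([.636,-.001,.22],62.7)
E
```

```text
mouth bin xy 0.0004 -0.0345 z 0.1858 tilt 0.3
t 39.23 pos [ 0.4986 -0.4906  0.2307] x-yaw 26.42 zaxis [ 0.003 -0.004 -1.   ] q [-51.  12.  80.  -0.  88.  13.] open 0.0141 F [ 0.4  0.1 -2.9]
shift units [ 5.68 -6.29  0.16]
turn units [ 0.04  0.01 -6.33]
```

Request:
{"op": "jog_arm", "data": {"commands": [0.16,-0.18,0,0,0,0,5,0.335,-0.37,0,0,0,0,5,0.335,-0.37,0,0,0,0,5,0.335,-0.37,0,0,0,0,5,0.335,-0.37,0,0,0,0,5,0.335,-0.37,0,0,0,0,5,0.335,-0.37,0,0,0,0,5,0.335,-0.37,0,0,0,0,5,0.335,-0.37,0,0,0,0,5,0.335,-0.37,0,0,0,0,5,0.335,-0.37,0,0,0,0,5,0.335,-0.37,0,0,0,0,5,0.335,-0.37,0,0,0,0,5,0.335,-0.37,0,0,0,0,5,0.335,-0.37,0,0,0,0,5,0.335,-0.37,0,0,0,0,5,0.335,-0.37,0,0,0,0,5,0.16,-0.18,0,0,0,0,5]}}

```text
t: 41.48
tool_pos: [0.6347, 0.002, 0.2267]
tool_rot: [-3.056, -0.722, 0.003]
contact_force: [-0.1, -0.6, -3.2]
opening: 0.0148
grip_force: 98.3
```

Request:
{"op": "jog_arm", "data": {"commands": [0,0,0,0,0,-0.3,5,0,0,0,0,0,-0.72,5,0,0,0,0,0,-0.72,5,0,0,0,0,0,-0.72,5,0,0,0,0,0,-0.72,5,0,0,0,0,0,-0.72,5,0,0,0,0,0,-0.72,5,0,0,0,0,0,-0.72,5,0,0,0,0,0,-0.72,5,0,0,0,0,0,-0.27,5,0,0,0,0,0,0,5]}}

```text
t: 42.85
tool_pos: [0.6355, -0.0017, 0.2278]
tool_rot: [-2.684, -1.632, 0.001]
contact_force: [1.1, 0.3, -2.2]
opening: 0.0146
grip_force: 98.3
```

```bash
python3 - <<'E'
from h import *
go([.636,-.001,.0525],62.7)
a,w,t=wcloud()
f=(abs(t[...,0]-.03)<.05)&(abs(t[...,1])<.07)&(abs(t[...,2]-.044)<.012);q=t[f]
print("floor plane tool",np.linalg.lstsq(np.c_[q[:,:2],np.ones(len(q))],q[:,2],rcond=None)[0].round(4),f.sum())
E
```

```text
t 42.85 pos [ 0.6355 -0.0017  0.2278] x-yaw 62.61 zaxis [-0. -0. -1.] q [-7.  4. 90. -0. 87. 21.] open 0.0146 F [ 1.1  0.3 -2.2]
shift units [0.01 0.   2.92]
turn units [-0.    0.   -0.02]
floor plane tool [-0.0135  0.0021  0.0454] 15233
```

Request:
{"op": "jog_arm", "data": {"commands": [0,0,0.2,0,0,0,5,0,0,0.4,0,0,0,5,0,0,0.5,0,0,0,5,0,0,0.5,0,0,0,5,0,0,0.4,0,0,0,5,0,0,0.3,0,0,0,5,0,0,0.2,0,0,0,5,0,0,0.1,0,0,0,5,0,0,0.1,0,0,0,5,0,0,0,0,0,0,5]}}

```text
t: 44.15
tool_pos: [0.6358, -0.0011, 0.066]
tool_rot: [2.683, 1.634, 0.0]
contact_force: [0.5, -0.5, -4.1]
opening: 0.0146
grip_force: 98.2
```

Request:
{"op": "jog_arm", "data": {"commands": [0,0,0.05,0,0,0,5,0,0,0.04,0,0,0,5,0,0,0,0,0,0,5]}}

```text
t: 44.52
tool_pos: [0.6356, -0.0011, 0.0603]
tool_rot: [-2.683, -1.634, 0.0]
contact_force: [-1.0, 0.2, -3.1]
opening: 0.0144
grip_force: 98.2
```

Request:
{"op": "jog_arm", "data": {"commands": [0,0,0.03,0,0,0,5,0,0,0.03,0,0,0,5,0,0,0.02,0,0,0,5,0,0,0,0,0,0,5]}}

```text
t: 45.02
tool_pos: [0.6356, -0.0011, 0.0555]
tool_rot: [-2.683, -1.634, 0.0]
contact_force: [-0.2, 0.6, -2.3]
opening: 0.0145
grip_force: 98.2
```

Request:
{"op": "jog_arm", "data": {"commands": [0,0,0.02,0,0,0,5,0,0,0.02,0,0,0,5,0,0,0,0,0,0,5]}}

```text
t: 45.4
tool_pos: [0.6356, -0.0011, 0.0531]
tool_rot: [-2.683, -1.634, 0.0]
contact_force: [0.7, 0.2, -3.1]
opening: 0.0144
grip_force: 98.2
```

Request:
{"op": "jog_arm", "data": {"commands": [0,0,0.02,0,0,0,5,0,0,0.015,0,0,0,5,0,0,0,0,0,0,5]}}

```text
t: 45.78
tool_pos: [0.6363, -0.0012, 0.0525]
tool_rot: [2.683, 1.633, 0.001]
contact_force: [-3.5, -0.6, 5.3]
opening: 0.0143
grip_force: 99.6
```

Request:
{"op": "jog_arm", "data": {"commands": [0,0,0,0,0,0,18,0,0,0,0,0,0,30,0,0,0,0,0,0,50,0,0,0,0,0,0,60,0,0,0,0,0,0,60,0,0,-0.2,0,0,0,60,0,0,-0.5,0,0,0,60,0,0,-1,0,0,0,60,0,0,-1,0,0,0,60,0,-0.7,-0.7,0,0,0,60,0,-1,0,0,0,0,60,0,-1,0,0,0,0,60,0,-1,0,0,0,0,60,0,0,0,0,0,0,60]}}

```text
t: 47.52
tool_pos: [0.4361, 0.1022, 0.2562]
tool_rot: [2.68, 1.637, 0.004]
contact_force: [0.8, -0.5, 0.8]
opening: 0.0602
grip_force: 0.0
```

```bash
python3 - <<'E'
from h import *
for c in ["scene","top"]: np.savez(c+".npz",**eyes.get_image(c))
b=eyes.get_image("scene")
for n in ["bar_offcut","angle_offcut","tube_offcut","channel_offcut","tin","tape","grinder","file","parked_file"]:
    w=cloud(b);ds=nets.silhouettes("scene",n)[:1]
    for d in ds: print(n,round(d["p"],2),np.round(d["bbox"]),np.nanmedian(w[d["mask"]],0).round(3))
E
python3 m.py | grep -v -E "handle|blade|^file"
```

```text
bar_offcut 0.55 [178. 181. 189. 199.] [ 0.396 -0.341  0.052]
angle_offcut 0.57 [171. 222. 190. 239.] [ 0.491 -0.359  0.013]
tube_offcut 0.55 [165. 180. 179. 203.] [ 0.37  -0.391  0.031]
channel_offcut 0.83 [177. 195. 200. 220.] [ 0.425 -0.347  0.029]
tin 0.71 [406. 223. 441. 270.] [0.701 0.251 0.094]
tape 0.93 [276. 171. 310. 206.] [ 0.42  -0.037  0.037]
grinder 0.66 [150. 270. 213. 399.] [ 0.843 -0.343  0.058]
file 0.82 [399. 156. 445. 208.] [0.44  0.339 0.012]
parked_file 0.65 [426. 147. 466. 197.] [0.417 0.415 0.011]
0
redbar 481 [ 0.6374 -0.0042] [0.142 0.019] long axis deg 62.6 z 0.1072
traymat 1513 [ 0.6336 -0.0015] [0.174 0.235] long axis deg -27.5 z 0.0035
wall 373 [ 0.6364 -0.0037] [0.14  0.182] long axis deg -26.7 z 0.0252
traylow 2025 [ 0.6298 -0.0029] [0.137 0.194] long axis deg -27.5 z 0.0086
binrim 614 [ 0.4436 -0.3798] [0.246 0.158] long axis deg 26.4 z 0.0782
toolmat 1694 [0.431  0.3755] [0.242 0.152] long axis deg 17.5 z 0.0033
white 893 [0.4581 0.3831] [0.203 0.302] long axis deg -4.9 z 0.006
1
redbar 400 [ 0.638 -0.003] [0.141 0.017] long axis deg 63.0 z 0.1089
traymat 1299 [0.6152 0.0097] [0.177 0.279] long axis deg -27.3 z 0.0043
wall 297 [ 0.6389 -0.0031] [0.139 0.18 ] long axis deg -27.0 z 0.0265
traylow 2392 [ 0.6384 -0.0012] [0.134 0.183] long axis deg -27.1 z 0.0093
binrim 566 [ 0.444  -0.3787] [0.24 0.16] long axis deg 26.4 z 0.0798
toolmat 2921 [0.4328 0.3781] [0.239 0.151] long axis deg 17.9 z 0.004
white 940 [0.4327 0.3768] [0.219 0.12 ] long axis deg 17.2 z 0.0071
```

The tray sits flat at the mat's centre (0.638, -0.003) at -27°. All four offcuts are in the bin, and the tin, tape, grinder and yellow file have not moved.

```bash
python3 -c "
from station import job
print(job.finish_job())"
```

```text
the job is handed in; nothing more can be done
None
```

The job is handed in at about 48 s of the 72 s limit: the orange file lies in its outlined place, parallel to the yellow one and the same way round, all four offcuts are in the bin, and the empty tray is flat and square on its mat (my first grip held only the file's top edge, so I set it back on the bin rims and regripped it before moving it).

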